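# Free the stuck gearbox filler cap

### The job

The yellow-winged filler cap on the drill's gearbox is stuck: break it loose with a short hard counter-clockwise twist, then turn it easily on until it comes up against its stop, without forcing it against the stop or yanking at it while it is still locked. Then lift it out and stand it gently upright on its foot in the steel parts dish, let go, and leave the dish, the red bin and the other things on the bench where they are.

Things in the scene. Friction and masses are not known exactly. Their poses are not given: they have to be found in the camera images.
- cap: loose filler cap, about 120 g: black disc 60 mm across, 8 mm thick, with a yellow wing grip on top. Origin: centre of the disc's underside; z up, x along the wing. Shut, the disc lies on the neck and the two origins coincide; it then has 2 mm of up-and-down and 1.5 mm of sideways play.
- cap_wing (a point): middle of the cap's wing grip, 23 mm above the cap's origin. The wing is 54 mm long (cap x), 14 mm thick (cap y), and runs from 8 to 38 mm above the cap's origin; the disc lies under it.
- cap_foot (a point): centre of the cap's flat foot, 15 mm below its origin. The foot ends a grey stem 28 mm across; two lugs in line with the wing, flush with the foot and 6 mm tall, reach 24 mm from the axis.
- neck: aluminium bayonet neck, 72 mm across, fixed on the drill. Origin: centre of its flat top, 120 mm above the bench; z up, axes parallel to the drill's. The cap starts with its x 69 to 81 degrees clockwise (seen from above) of the neck's x; turning it counter-clockwise opens. It ends at a hard stop 40 to 91 degrees on: where, is hidden under the cap and differs each time.
- neck_stop (a point): on the neck's axis, 12 mm below its top, level with the hidden stops. The first 15 to 30 degrees of turn are stuck (some 0.7 to 1.3 N m, varies); then nearly no effort to the stop, where the lugs stand in their slots (to about 4 degrees) and the cap lifts out; before it they hold it down. The neck takes 80 N in all from the cap: stop when the stop is felt. Turn it seated, lightly held down.
- drill: core-drill power head lying fixed on the bench, red housing. Origin: on the bench straight below the neck's axis; x points to the motor end. Gear housing: 150 mm long (75 mm either way), 130 mm wide, 95 mm tall; motor housing from x = 75 to 330 mm, 130 mm wide, 120 mm tall; steel spindle reaches to x = -133 mm. Its axes are parallel to the neck's.
- dish: round steel parts dish, empty, loose, 450 g: 130 mm across the rim, 26 mm tall; inside, a flat floor about 98 mm across, 4 mm above the underside. Origin: centre of the underside. It stands left or right of the drill.
- bin: red open parts bin with small parts, 120 x 100 mm, 55 mm tall, loose, 600 g, on the other side. Origin: centre of the underside. To be left alone.
- spray: white bottle with red cap, 60 mm across, 170 mm tall, upright. Origin: centre of the underside. To be left alone.
- driver: screwdriver with blue handle, about 200 mm long, lying on the bench, origin near its middle. To be left alone.
Things that resemble listed ones, but are neither listed nor needed, are in the scene too. What is meant by the cap is not orange, and is the larger of those in its own colour. Of the things that look like the dish, take the one that is farthest to the robot's right at the start.

How it is judged (in metres and radians):
On the way, in this order (a step that is already met when the one before it is completed fails the run):
1. the cap is turned past its stuck part, still down in the neck (angle between the x axis of cap and the x axis of drill, either way round below 0.85 rad and z of cap in the frame of neck below 0.006 m), for 0.1 s.
2. the cap is lifted clear of the neck (z of cap in the frame of neck above 0.022 m and contact force between cap and drill below 0.1 N), for 0.1 s.
At the end, for the whole second after the job is handed in: the cap stands upright (within 0.2 rad) on its foot on the dish's floor, its axis within 40 mm of the dish's centre, at rest and released, the dish level (horizontal distance between cap and dish below 0.04 m and z of cap in the frame of dish between 0.012 and 0.026 m and angle between cap's own z axis and vertical below 0.2 rad and linear speed of cap below 0.02 m/s and angle between dish's own z axis and vertical below 0.1 rad); the robot touches nothing.
It fails at once if the cap is forced against the neck: more than 80 N between the cap and the drill with its neck (driven on against the stop, pressed down, pushed aside, or pulled while locked) (contact force between cap and drill above 80 N).
It fails at once if the cap is banged into the dish (more than 80 N) (contact force between cap and dish above 80 N).
It fails at once if the cap is dropped or thrown (faster than 0.45 m/s with no finger on it, a fall of about 10 mm) (linear speed of cap above 0.45 m/s and contact force between the fingers and cap below 0.1 N).
It fails at once if dish, bin, bottle or screwdriver moved more than 30 mm (distance of any of dish, bin, spray, driver from where it was at the start of the episode above 0.03 m).
It also fails if it takes over 72 s, if anything falls off the work surface, if the arm or the gripper's body presses on something with over 40 N, if the wrist force passes 120 N, or if a joint passes its speed limit or range.

### The arm

A 6-joint arm with a two-finger parallel gripper is mounted at the origin on the work surface. World frame = base frame: x ahead of the robot, y to its left, z up, the work surface at z = 0. Lengths are in m, angles in degrees, forces in N, time in s.
With the tool pointing down it reaches from about 0.3 to 0.75 m from the base axis. Payload 8.5 kg.
Tool frame: the origin (TCP) lies on the centre line of the jaws, within the pads' length; the fingertips stand tips_ahead ahead of it and the grasp point (between the pads) lies 3 mm ahead of it (tips_ahead is the distance from the TCP to the fingertips, in m); z points along the fingers, y is the line along which they close (so a half turn about z gives the same grasp; the last joint's range is limited). The gripper opens to 85 mm and grips with 20 to 120 N. Pads are 22 mm wide; open, the fingers measure 114 mm over their backs; the gripper's body (76 mm by 85 mm) begins 54 mm behind the grasp point. The pads swing forward as they close: fully open they stand 13 mm farther back than shut.
Start: joints at [-12.336, 21.807, 74.336, -0, 83.858, -12.336], TCP at [0.55, 0, 0.253] pointing down, gripper open.
Joint ranges: [-178.18, 178.18], [-50.72, 133.34], [12.68, 142.11], [-81.47, 261.47], [9.98, 163.14], [-165.26, 165.26]. Speed limits (degrees/s): [136.94, 136.94, 180, 180, 180, 180].

### API

Orientations are given as a 3x3 rotation matrix whose columns are the frame's x, y, z axes.
In Python, from rig import observe, get_image, close_job, tips_ahead gives the robot as it stands.
- The arm moves only by the shell command python3 -m creep FILE [FORCE], which reads ROWS from the file FILE. ROWS is a JSON list of rows, 1 to 10 of them, each an object with the fields dx, dy, dz (the shift in shares of the most that a row can go, 1 being 50 mm), spin (a turn about the tool's z in fractions of the full range, 1 being pi rad), jaw (the finger opening in m); a field left out counts as zero (the opening has to be given); each row shifts and turns the commanded pose from where the row before left it, along the tool's axes as they then stand; what a row does not reach is not made up. A row lasts 1/10 s, in which the tool goes at most 0.05 m and 8.59 degrees, less where a joint would pass 70% of its speed; a pose out of reach is approached as far as the arm can. The fingers move at their own pace and stop on an object; FORCE is the grip in N (left out, the last holds). Time passes only in rows, so rows that do not move let the fingers close. It prints the time, the measured TCP pose, the force, the opening and the grip force at its end. A shift or turn number past 1, either way, is cut back to 1. Input that does not fit is refused with a message, and nothing moves.
- observe(): the state, without advancing time (a new reading comes with each control period).
- get_image(name): name is "scene" or "side" or "wrist"; returns a dict with "pixels" (420x560x3 uint8, red, green, blue), "depth" (420x560 float32, m along the optical axis (not along the pixel's ray), 0 where there is no reading), "K" (3x3 intrinsics, pixels), "distortion" ([k1, k2, p1, p2, k3] as OpenCV has them; the pictures are not rectified), "extrinsics" (4x4, takes a point from world to camera coordinates). Camera axes: x right, y down, z forward; pixel columns grow to the right and rows downward; lengths in m; the calibration is good to about 2 mm. A picture is of the moment at which its call begins.
- close_job(): hands the job in; it is judged then, once.
The state is a dict: "time_s": time; "q": joint angles; "qvel": joint speeds; "joint_efforts": joint torques, N m; "position": TCP position; "tool_rot": TCP orientation; "ft_force": force on the tool from outside, world axes, zero at the start; "wrist_torque": the same for the moment, N m; "grip_width": finger opening in m; "gripper_force": force on a finger pad.
Only numpy, scipy, OpenCV 4.12 (cv2) and the standard library are available. Lean on these libraries where they do the work, as an engineer would, in place of code of your own. Each camera call takes 0.05 s, during which the arm holds its last target. There are 200 camera calls.

## Working session

There is one attempt and no reset: what is moved stays moved. The work goes in short steps, Python scripts to look and compute and a shell command to move; the robot and the scene stay as the last step left them, time stands still between calls to the robot, and variables do not carry over. Pictures are saved under pics/ and viewed, at most 10 in all, crops included, and the job is handed in when it is done.

```bash
mkdir -p pics; ls; cat > h.py <<'E'
import numpy as np, cv2
from rig import observe, get_image, close_job, tips_ahead
def save(im,name,crop=None,scale=1):
    p=im["pixels"][:,:,::-1]
    if crop: u0,v0,u1,v1=crop; p=p[v0:v1,u0:u1]
    if scale!=1: p=cv2.resize(p,None,fx=scale,fy=scale,interpolation=cv2.INTER_CUBIC)
    cv2.imwrite("pics/"+name+".png",p)
def cloud(im):
    h,w=im["depth"].shape
    u,v=np.meshgrid(np.arange(w),np.arange(h))
    pts=np.stack([u,v],-1).reshape(-1,1,2).astype(np.float64)
    n=cv2.undistortPoints(pts,np.array(im["K"]),np.array(im["distortion"])).reshape(h,w,2)
    d=im["depth"]
    c=np.stack([n[...,0]*d,n[...,1]*d,d],-1)
    E=np.array(im["extrinsics"]); 
    W=(c-E[:3,3])@E[:3,:3]
    W[d==0]=np.nan
    return W
E
python3 - <<'E'
from h import *
import pickle
print(tips_ahead, observe())
ims={n:get_image(n) for n in("scene","side","wrist")}
pickle.dump(ims,open("ims.pkl","wb"))
for n in ims: print(n,np.round(ims[n]["extrinsics"],3).tolist())
save(ims["scene"],"scene0",None,1.4); save(ims["side"],"side0",None,1.4); save(ims["wrist"],"wrist0",None,1.4)
E
```

```text
pics
0.022 {'time_s': 0.0, 'q': array([-1.23359536e+01,  2.18410791e+01,  7.43851442e+01, -9.53938019e-04,
        8.38595028e+01, -1.23364541e+01]), 'qvel': array([ 0.00979321,  0.06359723,  0.02171527, -0.13686957,  0.04630635,
       -0.05713756]), 'joint_efforts': array([-1.00240642e-03, -4.48466885e+01, -2.31285810e+01, -2.87182611e-04,
        4.73836102e-03,  1.77242771e-05]), 'position': array([5.49730024e-01, 5.10621813e-05, 2.52708633e-01]), 'tool_rot': array([[-1.03069495e-05,  9.99998927e-01, -1.46519308e-03],
       [ 9.99999954e-01,  1.07516202e-05,  3.03481948e-04],
       [ 3.03497376e-04, -1.46518988e-03, -9.99998881e-01]]), 'ft_force': array([0.38968896, 0.01109309, 0.74051637]), 'wrist_torque': array([-0.03325977,  0.02624868, -0.02997427]), 'gripper_force': 0.0, 'grip_width': 0.08547096824092681}
scene [[-0.551, 0.834, 0.005, 0.327], [0.611, 0.408, -0.679, -0.292], [-0.568, -0.372, -0.734, 1.726], [0.0, 0.0, 0.0, 1.0]]
side [[0.967, -0.255, -0.016, -0.542], [-0.149, -0.514, -0.845, 0.168], [0.207, 0.819, -0.535, 1.223], [0.0, 0.0, 0.0, 1.0]]
wrist [[1.0, -0.0, -0.002, -0.549], [0.0, -0.951, 0.309, -0.04], [-0.002, -0.309, -0.951, 0.382], [0.0, 0.0, 0.0, 1.0]]
```

View pics/scene0.png

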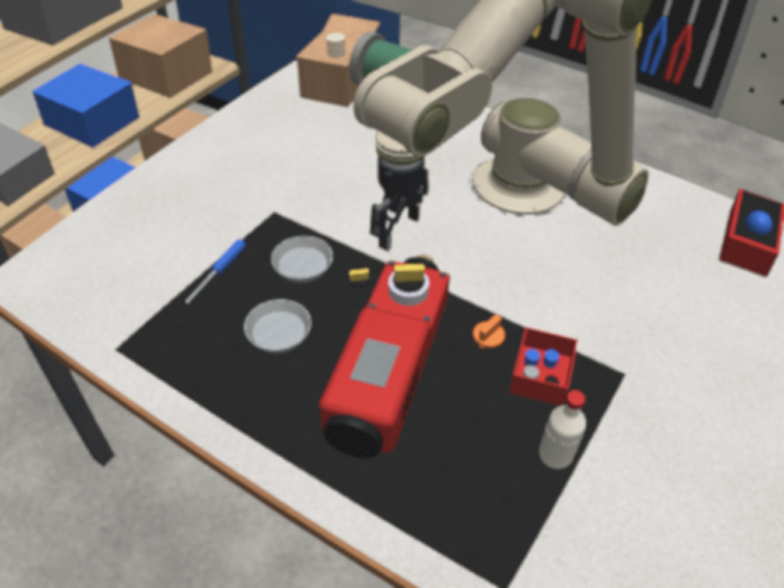

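View pics/side0.png

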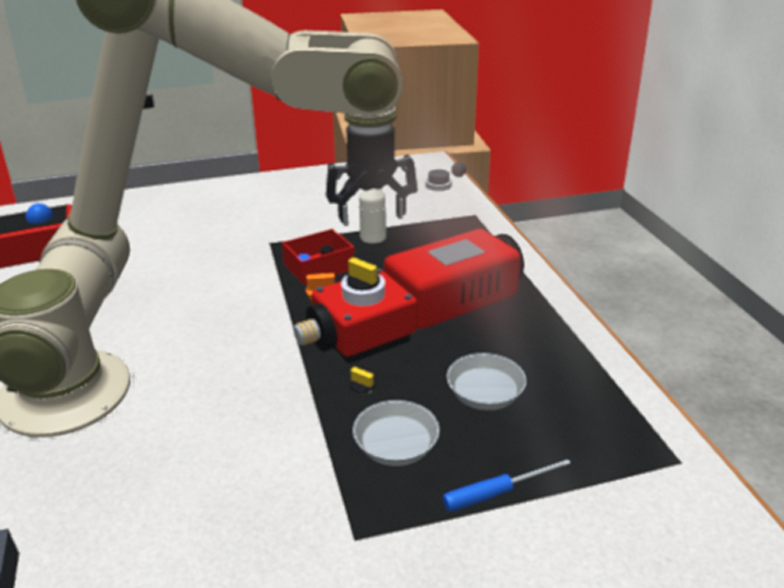

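View pics/wrist0.png

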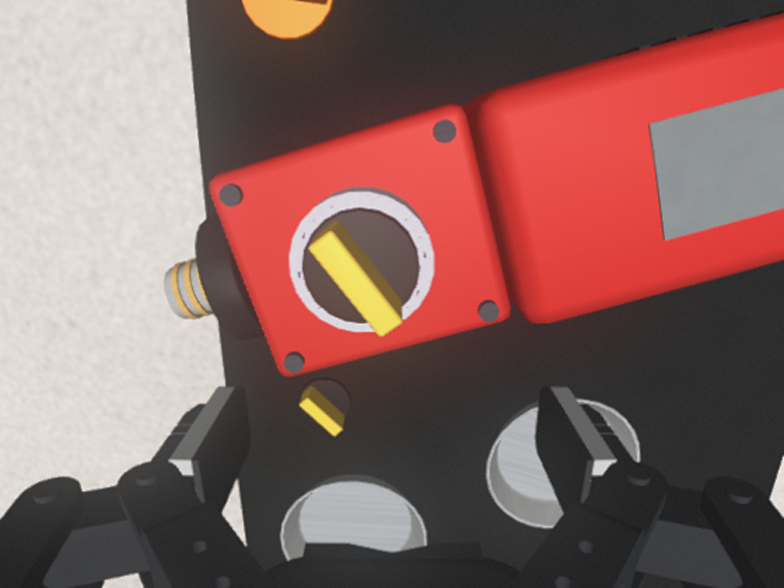

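The wrist view shows the cap's wing running from (322,240) to (390,330) on the neck ring at about (362,260). The drill points right and slightly up. Two dishes stand at the robot's right, near (353,520) and (563,463), and the driver lies beyond them. Next I'll measure these.

```bash
python3 - <<'E'
from h import *
import pickle
ims=pickle.load(open("ims.pkl","rb"))
def circ(P):
    A=np.c_[2*P[:,:2],np.ones(len(P))]; s=np.linalg.lstsq(A,(P[:,:2]**2).sum(1),rcond=None)[0]
    return s[:2],np.sqrt(s[2]+s[:2]@s[:2])
for n in ims:
    W=cloud(ims[n]); hsv=cv2.cvtColor(ims[n]["pixels"],cv2.COLOR_RGB2HSV)
    H,S,V=[hsv[...,i] for i in range(3)]
    yel=(H>22)&(H<34)&(S>120)
    m=yel&(W[...,2]>.150)&(W[...,2]<.17)
    P=W[m]
    if len(P)>10:
        r=cv2.minAreaRect(P[:,:2].astype(np.float32)*1000)
        c=P[:,:2].mean(0);ev,vec=np.linalg.eigh(np.cov((P[:,:2]-c).T))
        print(n,"wing",len(P),P.mean(0).round(4),r,np.degrees(np.arctan2(vec[1,1],vec[0,1])))
    m=(S<60)&(V>110)&(W[...,2]>.113)&(W[...,2]<.127)&(W[...,0]>.4)&(W[...,0]<.75)
    P=W[m]
    if len(P)>30: print(n,"neck",len(P),P.mean(0).round(4),cv2.minEnclosingCircle(P[:,:2].astype(np.float32)*1000))
    m=(S>150)&((H<8)|(H>172))&(W[...,2]>.088)&(W[...,2]<.102)&(np.abs(W[...,1])<.25)&(W[...,0]<.8)
    P=W[m]
    if len(P)>30: print(n,"gear",len(P),P.mean(0).round(4),cv2.minAreaRect(P[:,:2].astype(np.float32)*1000))
    # dishes
    m=(S<60)&(V>90)&(W[...,2]>.001)&(W[...,2]<.035)&(W[...,1]<-.03)&(W[...,0]>.3)&(W[...,0]<.9)
    k,lab,st,ce=cv2.connectedComponentsWithStats(m.astype(np.uint8))
    for i in range(1,k):
        if st[i,4]>150:
            P=W[lab==i]; R=P[P[:,2]>.0225]; F=P[P[:,2]<.009]
            print(n,"dish",st[i],np.nanmin(P,0).round(3),np.nanmax(P,0).round(3),"rim",len(R),cv2.minEnclosingCircle(R[:,:2].astype(np.float32)*1000) if len(R)>5 else '',"floor",F.mean(0).round(4) if len(F) else '')
E
```

```text
scene wing 106 [0.5345 0.0157 0.157 ] ((531.8815307617188, 13.904346466064453), (20.549116134643555, 49.34687423706055), 34.5217170715332) 132.65303603318733
scene neck 945 [0.6695 0.122  0.1215] ((590.0985107421875, 195.62710571289062), 227.20184326171875)
scene gear 946 [0.5534 0.0323 0.0959] ((635.3902587890625, 43.67030334472656), (369.2923278808594, 130.16928100585938), 16.702348709106445)
scene dish [  57   98  165   98 3704] [ 0.3   -0.845  0.001] [ 0.716 -0.395  0.011] rim 0  floor [ 0.4886 -0.6157  0.003 ]
scene dish [ 45 130  47  29 203] [ 0.528 -0.847  0.001] [ 0.71  -0.779  0.008] rim 0  floor [ 0.612 -0.82   0.003]
scene dish [ 204  137  114   51 1189] [ 0.3   -0.407  0.001] [ 0.417 -0.03   0.012] rim 0  floor [ 0.3595 -0.2178  0.0033]
scene dish [  11  163  135   77 2027] [ 0.602 -0.843  0.001] [ 0.9   -0.422  0.01 ] rim 0  floor [ 0.7906 -0.5925  0.0027]
scene dish [ 194  168   44   32 1092] [ 0.427 -0.349  0.001] [ 0.581 -0.197  0.033] rim 187 ((516.4854736328125, -262.5678405761719), 68.01309204101562) floor [ 0.5067 -0.2683  0.0053]
scene dish [ 174  213   49   38 1
[... 1413 characters left out ...]
 floor [ 0.3456 -0.1028  0.0018]
wrist dish [412 285  46  45 563] [ 0.694 -0.196  0.001] [ 0.77  -0.12   0.029] rim 256 ((724.5376586914062, -149.7558135986328), 42.23102951049805) floor [ 0.7356 -0.1532  0.0049]
wrist dish [ 347  290   56   88 2857] [ 0.627 -0.273  0.001] [ 0.701 -0.127  0.029] rim 495 ((675.6173095703125, -186.89645385742188), 61.68401336669922) floor [ 0.6636 -0.1977  0.0054]
wrist dish [159 342  18  48 271] [ 0.392 -0.294  0.001] [ 0.411 -0.216  0.005] rim 0  floor [ 0.4036 -0.2554  0.0018]
wrist dish [ 200  343  105   57 4128] [ 0.443 -0.311  0.001] [ 0.58  -0.197  0.029] rim 506 ((514.3131713867188, -260.6871337890625), 64.7142562866211) floor [ 0.515  -0.2556  0.0054]
```

The manual's scale: shifts go in shares of 50 mm and turns go in shares of pi rad. Converting my numbers, 0.02 m is 0.4, -0.0167 m is -0.334, -7.28 degrees / 180 = -0.0404.

```bash
cat > m.py <<'E'
from h import *
def meas(n="wrist"):
    im=get_image(n); W=cloud(im); hsv=cv2.cvtColor(im["pixels"],cv2.COLOR_RGB2HSV)
    H,S,V=[hsv[...,i] for i in range(3)]
    near=np.hypot(W[...,0]-.533,W[...,1]-.0137)
    P=W[(H>22)&(H<34)&(S>120)&(W[...,2]>.154)&(W[...,2]<.165)&(near<.05)]
    print("wing",len(P),P.mean(0).round(4),cv2.minAreaRect(P[:,:2].astype(np.float32)*1000))
    P=W[(S<60)&(V>110)&(W[...,2]>.113)&(W[...,2]<.128)&(near<.05)]
    print("neck",len(P),P.mean(0).round(4),cv2.minEnclosingCircle(P[:,:2].astype(np.float32)*1000))
    P=W[(S>150)&((H<8)|(H>172))&(W[...,2]>.09)&(W[...,2]<.1)&(near<.12)]
    print("gear",cv2.minAreaRect(P[:,:2].astype(np.float32)*1000))
    o=observe(); print(o["position"].round(4),o["tool_rot"].round(3).tolist(),o["ft_force"].round(1),o["wrist_torque"].round(2),o["q"].round(1))
    return im
if __name__=="__main__": meas()
E
echo '[{"dx":0.274,"dy":-0.334,"jaw":0.085},{"spin":-0.0404,"jaw":0.085},{"spin":-0.0404,"jaw":0.085},{"spin":-0.0404,"jaw":0.085},{"spin":-0.0404,"jaw":0.085},{"spin":-0.0404,"jaw":0.085},{"dz":0.4,"jaw":0.085},{"jaw":0.085}]' > path.dat && python3 -m creep path.dat 20; python3 m.py
```

```text
time_s: 0.95
position: [0.5323, 0.0138, 0.2313]
tool_rot: [[-0.593, 0.805, -0.005], [0.805, 0.593, 0.001], [0.003, -0.003, -1.0]]
ft_force: [-0.6, -0.5, 0.3]
grip_width: 0.0849
gripper_force: 0.0
wing 1808 [0.5321 0.0149 0.1592] ((532.8816528320312, 13.777714729309082), (12.694809913635254, 52.65122604370117), 36.01460647583008)
neck 3051 [0.5273 0.0215 0.1212] ((533.4075317382812, 13.815289497375488), 38.00703811645508)
gear ((544.8848266601562, 17.72015380859375), (174.36802673339844, 128.47207641601562), 15.968632698059082)
[0.5328 0.0138 0.2325] [[-0.593, 0.805, -0.003], [0.805, 0.593, 0.001], [0.002, -0.002, -1.0]] [-0.4 -0.9  0.1] [-0.01  0.    0.04] [-11.3  21.1  79.    0.   80.  -47.6]
```

The wing is at (0.5329, 0.0138) with a 36.0° close direction, and the neck centre agrees. I'll descend partway, narrow the fingers and check tips_ahead.

Converted, 0.03 m is 0.6, 0.4 degrees / 180 = 0.0022.

```bash
echo '[{"dz":0.6,"spin":0.0022,"jaw":0.085},{"dz":0.6,"jaw":0.035},{"jaw":0.035},{"jaw":0.035},{"jaw":0.035}]' > path.dat && python3 -m creep path.dat 20; python3 - <<'E'
from h import *
print(tips_ahead); im=get_image("side"); save(im,"side1",(200,150,320,240),6)
o=observe(); print(o["position"],o["ft_force"])
E
```

```text
time_s: 1.5
position: [0.5341, 0.0136, 0.1752]
tool_rot: [[-0.588, 0.809, 0.003], [0.809, 0.588, -0.001], [-0.002, 0.002, -1.0]]
ft_force: [0.1, -0.6, -0.2]
grip_width: 0.0348
gripper_force: 0.0
0.022
[0.53402488 0.01357098 0.1750718 ] [ 0.29544215 -0.61325466  0.17347006]
```

View pics/side1.png

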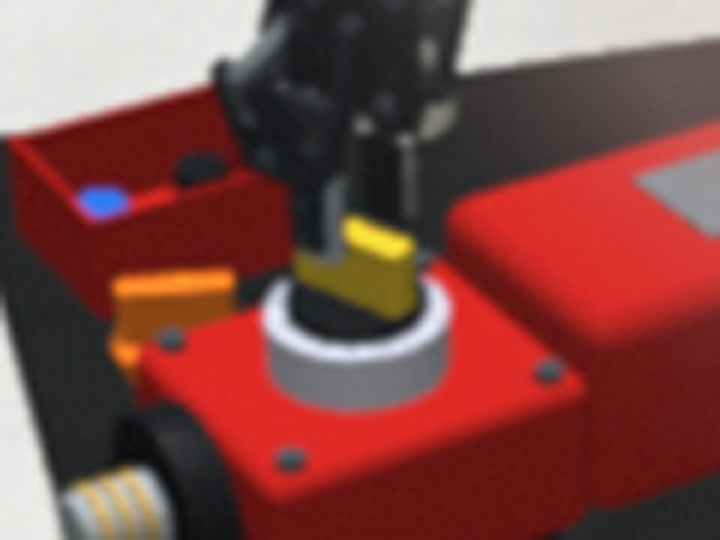

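The picture shows the fingers straddling the wing. The near tip, at (325,260), is slightly below the wing's top edge, which fits tips 22 mm ahead. I'll descend 21 mm and close gently.

Converted, 0.011 m is 0.22, 0.01 m is 0.2.

```bash
echo '[{"dz":0.22,"jaw":0.035},{"dz":0.2,"jaw":0.035},{"jaw":0.02},{"jaw":0.01},{"jaw":0.01},{"jaw":0.01}]' > path.dat && python3 -m creep path.dat 20; python3 - <<'E'
from h import *
o=observe(); print(o["position"],o["ft_force"],o["wrist_torque"],o["grip_width"],o["gripper_force"])
E
```

```text
time_s: 2.15
position: [0.5329, 0.0138, 0.1517]
tool_rot: [[-0.588, 0.809, -0.002], [0.809, 0.588, 0.0], [0.001, -0.001, -1.0]]
ft_force: [-0.4, -0.2, -9.6]
grip_width: 0.0138
gripper_force: 23.0
[0.53285837 0.01376192 0.1517078 ] [-0.42919151 -0.21591637 -9.57956617] [-0.06423804 -0.00592321  0.10521935] 0.013812694375354494 22.953700125217438
```

Converted, 0.001 m is 0.02.

```bash
echo '[{"dz":0.02,"jaw":0.01},{"jaw":0.01}]' > path.dat && python3 -m creep path.dat 60;  echo '[{"jaw":0.01},{"jaw":0.01}]' > path.dat && python3 -m creep path.dat 120
```

```text
time_s: 2.35
position: [0.5329, 0.0137, 0.1516]
tool_rot: [[-0.588, 0.809, -0.001], [0.809, 0.588, -0.0], [0.0, -0.001, -1.0]]
ft_force: [-4.4, -0.4, 0.2]
grip_width: 0.0129
gripper_force: 60.0
time_s: 2.55
position: [0.533, 0.0137, 0.1518]
tool_rot: [[-0.588, 0.809, -0.0], [0.809, 0.588, -0.0], [0.0, -0.0, -1.0]]
ft_force: [-5.5, -0.8, 1.8]
grip_width: 0.0122
gripper_force: 106.7
```

Converted, 0.0008 m is 0.016, -8 degrees / 180 = -0.0444.

```bash
echo '[{"dz":0.016,"jaw":0.01},{"spin":-0.0444,"jaw":0.01},{"spin":-0.0444,"jaw":0.01}]' > path.dat && python3 -m creep path.dat 120; python3 -c "
from h import *
o=observe(); print(o['ft_force'],o['wrist_torque'])"
```

```text
time_s: 2.85
position: [0.5344, 0.0137, 0.1518]
tool_rot: [[-0.791, 0.612, 0.004], [0.612, 0.791, -0.0], [-0.003, 0.002, -1.0]]
ft_force: [-0.2, 2.4, 5.0]
grip_width: 0.0121
gripper_force: 106.9
[-0.17596217  2.40193816  5.02450088] [ 0.24433743  0.21710165 -0.0785806 ]
```

Converted, -8 degrees / 180 = -0.0444.

```bash
cat > s.sh <<'E'
python3 -c "
from h import *
o=observe(); R=o['tool_rot']; print('ang',np.degrees(np.arctan2(R[1,1],R[0,1])).round(2),'F',o['ft_force'].round(1),'T',o['wrist_torque'].round(2),o['position'].round(4),o['grip_width'].round(4))"
E
echo '[{"spin":-0.0444,"jaw":0.01}]' > path.dat && python3 -m creep path.dat 120; sh s.sh; echo '[{"spin":-0.0444,"jaw":0.01}]' > path.dat && python3 -m creep path.dat 120; sh s.sh
```

```text
time_s: 2.95
position: [0.5343, 0.0138, 0.1518]
tool_rot: [[-0.869, 0.495, 0.004], [0.495, 0.869, 0.0], [-0.003, 0.002, -1.0]]
ft_force: [-1.1, 1.6, 5.7]
grip_width: 0.0126
gripper_force: 106.9
time_s: 3.05
position: [0.5343, 0.0138, 0.1518]
tool_rot: [[-0.929, 0.37, 0.004], [0.37, 0.929, -0.0], [-0.003, 0.001, -1.0]]
ft_force: [-0.6, 1.2, 5.4]
grip_width: 0.0121
gripper_force: 106.9Traceback (most recent call last):
  File "<string>", line 3, in <module>
    o=observe(); R=o['tool_rot']; print('ang',np.degrees(np.arctan2(R[1,1],R[0,1])).round(2),'F',o['ft_force'].round(1),'T',o['wrist_torque'].round(2),o['position'].round(4),o['grip_width'].round(4))
                                                                                                                                                                              ^^^^^^^^^^^^^^^^^^^^^
AttributeError: 'float' object has no attribute 'round'
Traceback (most recent call last):
AttributeError: 'float' object has no attribute 'round'
```

```bash
sed -i "s/o\['grip_width'\].round(4)/round(o['grip_width'],4)/" s.sh; sh s.sh; python3 - <<'E'
from h import *
im=get_image("wrist"); save(im,"wrist1",(130,120,430,345),2.6)
W=cloud(im); hsv=cv2.cvtColor(im["pixels"],cv2.COLOR_RGB2HSV); H,S,V=[hsv[...,i] for i in range(3)]
P=W[(H>20)&(H<36)&(S>120)&(W[...,2]>.125)&(np.hypot(W[...,0]-.533,W[...,1]-.0137)<.05)]
print(len(P),cv2.minAreaRect(P[:,:2].astype(np.float32)*1000))
E
```

```text
ang 68.3 F [-0.6  1.2  5.4] T [ 0.21  0.3  -0.12] [0.5343 0.0138 0.1518] 0.0121
4596 ((534.4010009765625, 14.891351699829102), (15.881495475769043, 53.51915740966797), 68.67713928222656)
```

View pics/wrist1.png

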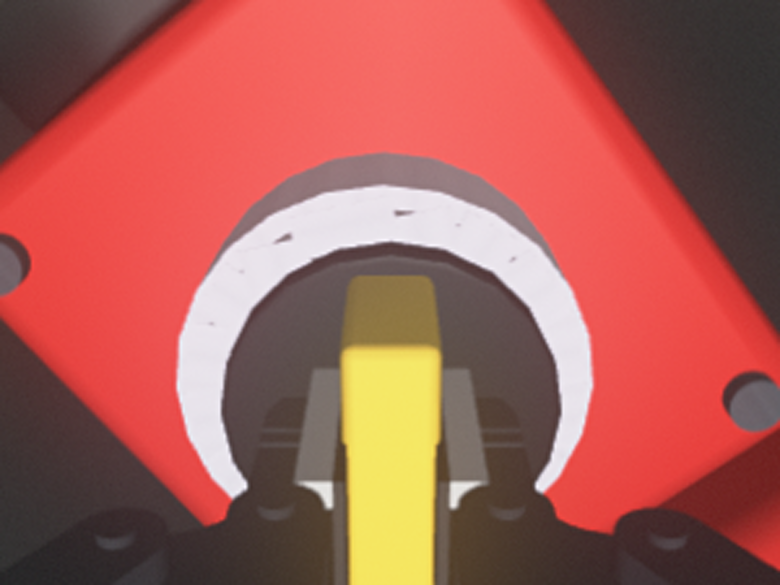

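The wing is straight between the pads (columns 345–435, measured at 68.7°), so the cap has followed about 32° and is broken loose. I'll drop the grip so the pads act as a torque limiter, then turn on in small steps.

Converted, -3 degrees / 180 = -0.0167.

```bash
echo '[{"jaw":0.01},{"jaw":0.01}]' > path.dat && python3 -m creep path.dat 30 >/dev/null; sh s.sh; echo '[{"spin":-0.0167,"jaw":0.01}]' > path.dat && python3 -m creep path.dat >/dev/null; sh s.sh; echo '[{"spin":-0.0167,"jaw":0.01}]' > path.dat && python3 -m creep path.dat>/dev/null; sh s.sh;  echo '[{"spin":-0.0111,"jaw":0.01}]' > path.dat && python3 -m creep path.dat>/dev/null; sh s.sh;  echo '[{"spin":-0.0111,"jaw":0.01}]' > path.dat && python3 -m creep path.dat>/dev/null; sh s.sh
```

```text
ang 67.92 F [-0.6  0.1  5.6] T [0.1  0.32 0.05] [0.5342 0.0136 0.1518] 0.0125
ang 70.94 F [-0.3  0.7  6.8] T [ 0.16  0.24 -0.1 ] [0.5343 0.0137 0.1518] 0.012
ang 74.02 F [-1.2  1.1  5.4] T [ 0.17  0.34 -0.17] [0.5343 0.0137 0.1518] 0.0122
ang 76.01 F [-0.9  1.   6. ] T [ 0.22  0.31 -0.05] [0.5342 0.0137 0.1518] 0.0125
ang 77.99 F [0.2 0.6 5.3] T [ 0.17  0.33 -0.03] [0.5343 0.0137 0.1518] 0.0121
```

Converted, -2 degrees / 180 = -0.0111.

```bash
sed -i "s/round(o\['grip_width'\],4)/round(o['grip_width'],4),round(o['gripper_force'],1)/" s.sh; for i in 1; do echo '[{"spin":-0.0111,"jaw":0.01}]' > path.dat && python3 -m creep path.dat >/dev/null; sh s.sh; echo '[{"spin":-0.0111,"jaw":0.01}]' > path.dat && python3 -m creep path.dat>/dev/null; sh s.sh;  echo '[{"spin":-0.0111,"jaw":0.01}]' > path.dat && python3 -m creep path.dat>/dev/null; sh s.sh; done
```

```text
ang 79.98 F [-0.5 -2.1  5.4] T [-0.26  0.31 -0.15] [0.5343 0.0136 0.1518] 0.0123 107.1
ang 81.98 F [-0.6 -4.2  4.4] T [-0.75  0.26 -0.23] [0.5344 0.0131 0.1518] 0.0122 107.1
ang 83.94 F [-1.4 -5.2  5.9] T [-0.81  0.34 -0.73] [0.5344 0.0128 0.1518] 0.0122 107.4
```

The torque rises to −0.73 N m at about 82–84°, so the stop is felt. I'll relieve it slightly, then lift a little at a time watching Fz.

Converted, 1.5 degrees / 180 = 0.0083.

```bash
echo '[{"spin":0.0083,"jaw":0.01},{"jaw":0.01}]' > path.dat && python3 -m creep path.dat >/dev/null; sh s.sh; echo '[{"dz":-0.02,"jaw":0.01},{"jaw":0.01}]' > path.dat && python3 -m creep path.dat >/dev/null; sh s.sh; echo '[{"dz":-0.02,"jaw":0.01},{"jaw":0.01}]' > path.dat && python3 -m creep path.dat >/dev/null; sh s.sh; echo '[{"dz":-0.02,"jaw":0.01},{"jaw":0.01}]' > path.dat && python3 -m creep path.dat >/dev/null; sh s.sh
```

```text
ang 82.37 F [-0.7 -2.7  5.8] T [-0.63  0.32 -0.06] [0.5344 0.0128 0.1518] 0.0122 107.1
ang 82.44 F [-0.3 -5.4  1.7] T [-1.06 -0.13 -0.1 ] [0.534 0.013 0.152] 0.0123 106.5
ang 82.45 F [-0.3 -5.  -0.3] T [-1.05 -0.1  -0.1 ] [0.5337 0.0131 0.1526] 0.0121 106.0
ang 82.46 F [-0.3 -5.1 -2.4] T [-1.1   0.05 -0.09] [0.5335 0.0131 0.1534] 0.0127 105.9
```

Converted, -0.001 m is -0.02.

```bash
echo '[{"dz":-0.02,"jaw":0.01},{"jaw":0.01}]' > path.dat && python3 -m creep path.dat >/dev/null; sh s.sh; echo '[{"dz":-0.02,"jaw":0.01},{"jaw":0.01}]' > path.dat && python3 -m creep path.dat >/dev/null; sh s.sh
```

```text
ang 82.46 F [-0.  -5.5 -2.7] T [-1.06  0.07 -0.07] [0.5333 0.0131 0.1543] 0.0123 105.8
ang 82.46 F [-1.  -5.5 -2.3] T [-1.1   0.14 -0.06] [0.5332 0.0132 0.1552] 0.0124 105.8
```

It has risen 3.4 mm with a steady force of about 2 N, so the lugs are in their slots. I'll keep lifting.

Converted, -0.001 m is -0.02.

```bash
echo '[{"dz":-0.02,"jaw":0.01},{"dz":-0.02,"jaw":0.01},{"dz":-0.02,"jaw":0.01}]' > path.dat && python3 -m creep path.dat >/dev/null; sh s.sh; echo '[{"dz":-0.04,"jaw":0.01},{"dz":-0.04,"jaw":0.01}]' > path.dat && python3 -m creep path.dat >/dev/null; sh s.sh;  echo '[{"dz":-0.06,"jaw":0.01},{"dz":-0.06,"jaw":0.01}]' > path.dat && python3 -m creep path.dat >/dev/null; sh s.sh
```

```text
ang 82.46 F [-0.9 -4.4 -4.3] T [-0.95  0.11 -0.07] [0.5331 0.0133 0.1582] 0.0125 105.7
ang 82.5 F [-0.1  0.4 -1.5] T [-0.16  0.03 -0.05] [0.5334 0.0141 0.1627] 0.0124 106.1
ang 82.51 F [ 0.6 -0.3 -1.1] T [-0.01 -0.02  0.01] [0.5334 0.014  0.1689] 0.012 106.1
```

Converted, -0.02 m is -0.4, -0.01 m is -0.2.

```bash
echo '[{"dz":-0.2,"jaw":0.01},{"dz":-0.4,"jaw":0.01},{"dz":-0.4,"jaw":0.01},{"jaw":0.01},{"jaw":0.01}]' > path.dat && python3 -m creep path.dat >/dev/null; sh s.sh; echo '[{"dx":-0.04,"dy":-0.6,"jaw":0.01},{"dx":-0.044,"dy":-0.72,"jaw":0.01},{"dx":-0.044,"dy":-0.72,"jaw":0.01},{"dx":-0.044,"dy":-0.72,"jaw":0.01},{"dx":-0.044,"dy":-0.72,"jaw":0.01},{"dx":-0.044,"dy":-0.72,"jaw":0.01},{"dx":-0.044,"dy":-0.72,"jaw":0.01},{"dx":-0.04,"dy":-0.6,"jaw":0.01},{"jaw":0.01},{"jaw":0.01}]' > path.dat && python3 -m creep path.dat >/dev/null; sh s.sh; python3 - <<'E'
from h import *
im=get_image("side"); save(im,"side2",(150,130,410,360),2.6)
E
```

```text
ang 82.5 F [-1.  -0.2 -1.9] T [-0.03 -0.    0.02] [0.5332 0.0138 0.2186] 0.0122 106.1
ang 82.44 F [ 0.4  0.7 -0.8] T [-0.02  0.01 -0.02] [ 0.5139 -0.2622  0.2173] 0.0123 106.1
```

View pics/side2.png

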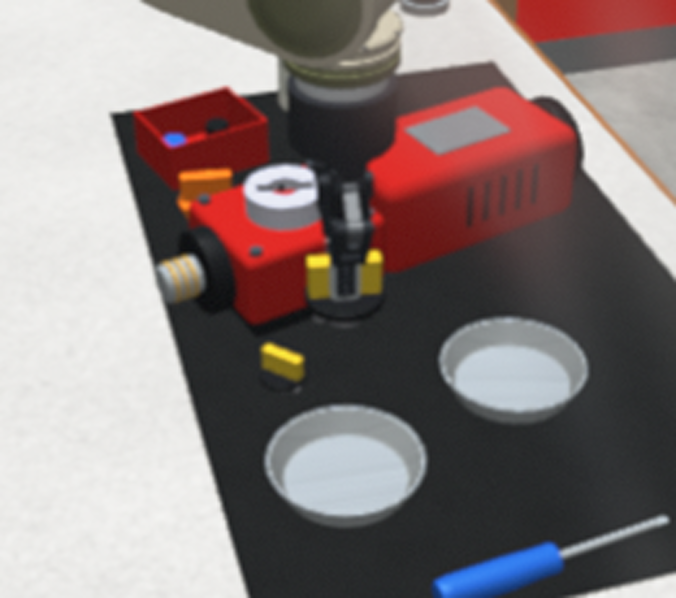

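The cap hangs upright at (345,290), in line over the target dish at (345,465). I'll lower it to about 10 mm above the floor, then feel for contact.

Converted, 0.04 m is 0.8, 0.03 m is 0.6.

```bash
echo '[{"dz":0.6,"jaw":0.01},{"dz":0.8,"jaw":0.01},{"dz":0.8,"jaw":0.01},{"dz":0.6,"jaw":0.01},{"dz":0.3,"jaw":0.01},{"jaw":0.01}]' > path.dat && python3 -m creep path.dat >/dev/null; sh s.sh; echo '[{"dz":0.06,"jaw":0.01},{"dz":0.06,"jaw":0.01},{"jaw":0.01}]' > path.dat && python3 -m creep path.dat >/dev/null; sh s.sh; echo '[{"dz":0.03,"jaw":0.01},{"jaw":0.01}]' > path.dat && python3 -m creep path.dat >/dev/null; sh s.sh;  echo '[{"dz":0.03,"jaw":0.01},{"jaw":0.01}]' > path.dat && python3 -m creep path.dat >/dev/null; sh s.sh
```

```text
ang 82.58 F [ 0.2  0.4 -1.5] T [ 0.03  0.01 -0.  ] [ 0.5136 -0.2602  0.0614] 0.012 106.1
ang 82.52 F [ 0.1  0.4 -1.1] T [ 0.01 -0.03  0.03] [ 0.5145 -0.2621  0.0581] 0.0121 106.1
ang 82.5 F [-0.5 -0.5 -0.6] T [-0.01  0.01  0.  ] [ 0.5143 -0.2622  0.0563] 0.0122 106.1
ang 82.49 F [ 0.4 -0.2 -1.2] T [-0.   -0.04  0.01] [ 0.5142 -0.2622  0.0544] 0.0124 106.1
```

Converted, 0.0015 m is 0.03.

```bash
echo '[{"dz":0.03,"jaw":0.01},{"jaw":0.01}]' > path.dat && python3 -m creep path.dat >/dev/null; sh s.sh; echo '[{"dz":0.02,"jaw":0.01},{"jaw":0.01}]' > path.dat && python3 -m creep path.dat >/dev/null; sh s.sh;  echo '[{"dz":0.02,"jaw":0.01},{"jaw":0.01}]' > path.dat && python3 -m creep path.dat >/dev/null; sh s.sh
```

```text
ang 82.5 F [ 0.1 -0.2 -0.8] T [ 0.01 -0.01  0.02] [ 0.5142 -0.2621  0.0528] 0.0125 106.1
ang 82.5 F [ 0.6 -0.2 -0.4] T [-0.01 -0.   -0.02] [ 0.5143 -0.2622  0.0519] 0.0121 106.1
ang 82.5 F [ 0.7 -0.1 -1.4] T [ 0.06 -0.02  0.  ] [ 0.5142 -0.2622  0.0509] 0.0122 106.1
```

Converted, 0.001 m is 0.02.

```bash
echo '[{"dz":0.02,"jaw":0.01},{"jaw":0.01}]' > path.dat && python3 -m creep path.dat >/dev/null; sh s.sh; echo '[{"dz":0.014,"jaw":0.01},{"jaw":0.01}]' > path.dat && python3 -m creep path.dat >/dev/null; sh s.sh
```

```text
ang 82.51 F [-2.3  1.8  5.5] T [0.27 0.36 0.01] [ 0.5144 -0.2622  0.0508] 0.0122 107.4
ang 82.51 F [-3.5  2.6 12.1] T [ 0.48  0.73 -0.02] [ 0.5144 -0.2622  0.0507] 0.0124 108.4
```

It's on the dish floor at the expected height. I'll ease the press and open.

Converted, -0.0008 m is -0.016.

```bash
echo '[{"dz":-0.016,"jaw":0.01},{"jaw":0.013},{"jaw":0.016},{"jaw":0.025},{"jaw":0.045},{"jaw":0.045},{"jaw":0.045}]' > path.dat && python3 -m creep path.dat >/dev/null; sh s.sh; echo '[{"dz":-0.2,"jaw":0.045},{"dz":-0.4,"jaw":0.045},{"dz":-0.8,"jaw":0.045},{"dz":-0.8,"jaw":0.045},{"jaw":0.045},{"jaw":0.045}]' > path.dat && python3 -m creep path.dat >/dev/null; sh s.sh; python3 - <<'E'
from h import *
im=get_image("side"); save(im,"side3",(210,230,350,340),5)
W=cloud(im); hsv=cv2.cvtColor(im["pixels"],cv2.COLOR_RGB2HSV); H,S,V=[hsv[...,i] for i in range(3)]
P=W[(H>20)&(H<36)&(S>120)&(np.hypot(W[...,0]-.514,W[...,1]+.262)<.06)]
print(len(P),P.mean(0),P[:,2].max(),P[:,2].min())
E
```

```text
ang 82.5 F [-0.7 -0.2 -0.1] T [ 0.02  0.03 -0.04] [ 0.5143 -0.2622  0.05  ] 0.0447 0.0
ang 82.5 F [-0.1  0.9 -1.5] T [ 0.04 -0.02  0.  ] [ 0.5144 -0.2622  0.1613] 0.0449 0.0
370 [ 0.51435029 -0.26696355  0.04345706] 0.05915791422386918 0.009653321800769357
```

View pics/side3.png

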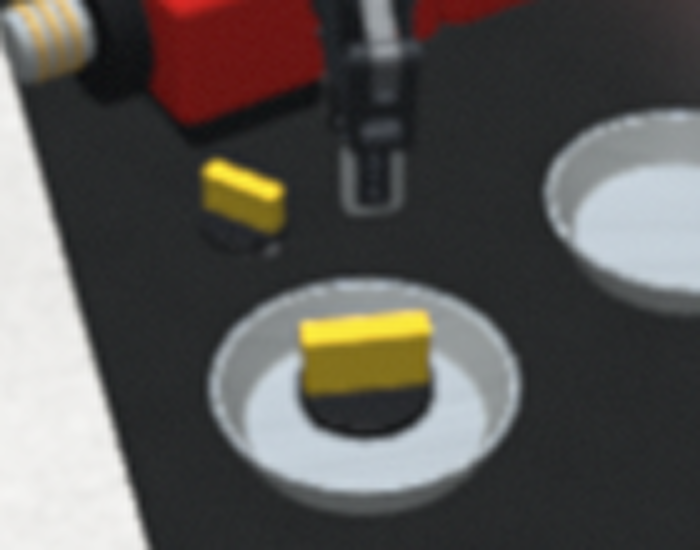

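The cap stands upright near the middle of the dish at (365,380), with its wing top at about 58 mm. The gripper is clear above it.

```bash
python3 -c "
from rig import close_job
print(close_job())"
```

```text
the job is handed in; nothing more can be done
None
```

The cap was broken loose, turned until its stop was felt, lifted out and stood upright in the right-hand steel dish; the gripper is clear and the job is handed in, though close_job() gave no verdict.

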